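# Clamp the basket base in the drilling jig

## Task

Get the rectangular plywood basket base ready for drilling: without picking it up, push it across the jig board until it sits flat and square against both the long back fence and the end stop, and push the cam lever all the way round so that it is clamped there. Leave the other things on the bench and on the jig where they are.

Things in the scene. Friction and masses are not known exactly. Their poses are not given: they have to be found in the camera images.
- jig: Drilling jig fixed to the bench: dark board 280 (x) x 440 (y) x 18 mm. Origin: centre of its underside, on the bench. Axes: x away from the robot, y to its left, turned up to 0.18 rad. It carries a back fence along the far side, an end stop on the left and a cam clamp on the near side. A base pushed fully home has its centre at x = +55, y = +55 mm in this frame
- fence_face (a point): Middle of the long pale wooden back fence, at the foot of the face that looks to the robot: jig x = +105, y = 0, z = 18 mm. The fence runs from y = -210 to +210 mm, is 30 mm thick and stands 27 mm above the board. Axes as the jig's
- stop_face (a point): Foot of the working (right-hand) face of the pale wooden end stop: jig x = +45, y = +140, z = 18 mm. The face runs from x = 0 to +90 mm; the block is 30 mm thick (y) and 27 mm high above the board. Axes as the jig's
- blank: Rectangular plywood basket base, 100 (x) x 170 (y) x 15 mm, about 0.18 kg, with a border of small dark drilling marks; origin at the centre of its underside. It lies loose on the jig board (underside at z = 18 mm), to the right of its final place and askew by up to 0.25 rad
- cam (a joint): Cam clamp angle, rad, vertical axis, growing anticlockwise from above: 0 to 0.3 as found (open, lever towards the robot and a little left), 1.92 at its end (clamped, lever along the jig's -y). In the jig's frame the lever points at 160 degrees from +x plus this angle, anticlockwise. Stiff (0.15 N m), stays where left; the last 0.2 rad press on the base: up to about 10 N at 75 mm from the pivot
- cam_pivot (a point): Pivot of the cam: jig x = -28, y = +75, z = 28 mm; its bolt stands to z = 51 mm. About it is a plywood eccentric disc of 25 mm radius, 18 mm high, its centre 9 mm off the pivot. Open, it is about 10 mm clear of the near edge of a base that lies against the fence
- lever_end (a point): Centre of the rounded end of the cam's plywood lever, 110 mm from the pivot; the lever is a straight bar 16 mm wide and 16 mm high (z = 20 to 36 mm), with a round end of 9 mm radius
- offcut: Wood offcut 26 x 50 x 20 mm lying on the jig board's near right corner; leave it. Origin at the centre of its underside
- bit_case: Small grey drill bit case 75 x 34 x 18 mm lying on the jig board's near left corner; leave it. Origin at the centre of its underside
- round_base: Round plywood basket base, 170 mm across, 12 mm thick, on the bench to the right; leave it. Origin at the centre of its underside
- hammer: Hammer with a wooden handle, about 300 mm long, lying on the bench to the right, head away from the robot; leave it. Origin about the middle of its length
- square: Try square lying on the bench to the left: wooden stock 110 x 22 x 16 mm, steel blade 150 mm; leave it. Origin under the stock's centre
- glue: Glue bottle, 60 mm across, 160 mm tall, to the left; leave it. Origin at the centre of its underside
- drill: Cordless drill standing on its battery to the left, 205 mm tall; leave it. Origin at the centre of the battery's underside
Things that resemble listed ones, but are neither listed nor needed, are in the scene too. Leave any blue look-alike of the blank alone.

How it is judged:
By the outcome, as a careful person would: the job done as asked, in the order asked, and still so for the second after the job is handed in, with the robot touching nothing.
It also fails if it takes over 64 s, if anything falls off the work surface, if the arm or the gripper's body presses on something with over 40 N, if the wrist force passes 120 N, or if a joint passes its speed limit or range.

## Robot

A 7-joint arm with a two-finger parallel gripper is mounted at the origin on the work surface. World frame = base frame: x ahead of the robot, y to its left, z up, the work surface at z = 0. Lengths are in mm, angles in rad, forces in N, time in s.
With the tool pointing down it reaches from about 400 to 875 mm from the base axis. Payload 4.4 kg.
Tool frame: the origin (TCP) lies between the finger pads; the fingertips stand 17 mm ahead of it and the grasp point (between the pads) lies 2 mm behind it; z points along the fingers, y is the line along which they close (so a half turn about z gives the same grasp; the last joint's range is limited). The gripper opens to 85 mm and grips with 20 to 120 N. Pads are 22 mm wide; open, the fingers measure 114 mm over their backs; the gripper's body (76 mm by 85 mm) begins 54 mm behind the grasp point. The pads swing forward as they close: fully open they stand 13 mm farther back than shut.
Start: joints at [1.282, 0.628, 0.038, 1.517, -0.027, 0.996, -0.02], TCP at [143.651, -633.942, 248.313] pointing down, gripper open.
Joint ranges: [-3.06, 3.06], [-0.37, 2.12], [-1.25, 1.32], [0.18, 2.47], [-1.1, 4.24], [0.23, 1.98], [-2.94, 2.94]. Speed limits (rad/s): [2.57, 2.57, 3.14, 3.14, 3.14, 3.14, 3.14].

## Interface

Orientations are given as [roll, pitch, yaw] about the fixed x, y, z axes, in that order (R = Rz(yaw) Ry(pitch) Rx(roll)).
In Python, from cell import sensors, get_image, ctrl gives the robot as it stands.
- The arm moves only by the tool send_rows, never from a script. Its argument "series" is a list of rows, each a list of 3 entries, a list of its own where there are three numbers: the finger opening in mm, from 0 to 85.4, then the shift along the world's x, y, z in units of 60 mm (1.0 is 60 mm), then the turn, a rotation vector about the world's x, y, z in units of 5 degrees (1.0 is 5 degrees). A call has 1 to 8 rows; each row shifts and turns the commanded pose from where the row before left it; what a row does not reach is not made up. A row lasts 1/8 s, in which the tool goes at most 62.5 mm and 10.7 degrees, less where a joint would pass 70% of its speed; a pose out of reach is approached as far as the arm can. A call is refused whole if a number of a shift passes 1 or a number of a turn 1, either way. A call with a gripper value outside its range is refused whole. The fingers move at their own pace and stop on an object; the grip force is fixed at half the most. Time passes only in rows, so rows that do not move let the fingers close. It gives the time, the measured TCP pose, the force, the opening and the grip force at its end, in the units of the state.
- sensors.read_state(): the state, without advancing time (a new reading comes with each control period).
- get_image(name): name is "side" or "top"; returns a dict with "img" (400x640x3 uint8, red, green, blue), "depth" (400x640 float32, mm along the optical axis (not along the pixel's ray), 0 where there is no reading), "vfov" (degrees; the focal length in pixels is half the picture's height over the tangent of half this angle, whatever the lens; pixels are square), "cx", "cy" (the principal point, pixels), "k1" (the pictures are not rectified: a ray, as slopes to the right and down, at radius r is drawn at 1 + k1 r^2 times it, then the intrinsics apply), "world_to_cam" (4x4, takes a point from world to camera coordinates). Camera axes: x right, y down, z forward; pixel columns grow to the right and rows downward; lengths in mm; the calibration is good to about 2 mm. A picture is of the moment at which its call begins.
- ctrl.finish_job(): hands the job in; it is judged then, once.
The state is a dict: "clock": time; "qpos": joint angles; "qd": joint speeds; "tau": joint torques, N m; "eef_pos": TCP position; "tool_rot": TCP orientation; "force": force on the tool from outside, world axes, zero at the start; "torque": the same for the moment, N m; "width": finger opening in mm; "gripper_force": force on a finger pad.
Only numpy, scipy, OpenCV 4.12 (cv2) and the standard library are available. Lean on these libraries where they do the work, as an engineer would, in place of code of your own. Each camera call takes 0.05 s, during which the arm holds its last target. There are 200 camera calls.

## Working session

There is one attempt and no reset: what is moved stays moved. The work goes in short steps, Python scripts to look and compute and a tool call to move; the robot and the scene stay as the last step left them, time stands still between calls to the robot, and variables do not carry over. Pictures are saved under pics/ and viewed, at most 10 in all, crops included, and the job is handed in when it is done.

Besides the shell and the picture viewer there is one more tool, called after "Request:" by a JSON object that holds its "method" and its "body". send_rows: Moves the arm, as the interface text tells. Its arguments: {"type":"object","properties":{"series":{"type":"array"}},"required":["series"]}

```bash
mkdir -p pics
cat > h.py <<'E'
import numpy as np, cv2
from cell import sensors, get_image, ctrl
def K(d):
    f=d["img"].shape[0]/2/np.tan(np.radians(d["vfov"])/2); return f
def px2world(d,u,v,z):
    f=K(d); p=np.array([(u-d["cx"])/f,(v-d["cy"])/f]); q=p.copy()
    for _ in range(20): q=p/(1+d["k1"]*(q@q))
    T=np.linalg.inv(d["world_to_cam"]); o=T[:3,3]; r=T[:3,:3]@np.array([q[0],q[1],1])
    return o+r*(z-o[2])/r[2]
def world2px(d,P):
    c=d["world_to_cam"]@np.append(P,1); s=c[:2]/c[2]; s=s*(1+d["k1"]*(s@s)); return s*K(d)+[d["cx"],d["cy"]]
E
python3 - <<'E'
from h import *
for n in("top","side"):
    d=get_image(n); cv2.imwrite(f"pics/{n}0.png",d["img"][:,:,::-1]); np.save(f"pics/{n}0.npy",d,allow_pickle=True)
    print(n,np.linalg.inv(d["world_to_cam"])[:3,3],d["vfov"],d["k1"])
s=sensors.read_state(); print(s)
E
```

```text
top [ 370.10137132    1.93132197 1433.3084008 ] 43.59032815819552 -0.08924262750523121
side [ 56.78786275 791.78062906 870.78966457] 56.04503765302326 -0.015845008222883022
{'clock': 0.1, 'qpos': array([ 1.28220887,  0.62923707,  0.03846249,  1.51826659, -0.02702572,
        0.99635843, -0.01998166]), 'qd': array([-0.00073621, -0.0009168 ,  0.00059756, -0.0040033 , -0.00071247,
        0.00078637, -0.00106572]), 'tau': array([ 2.51266734e-03, -5.64529288e+01,  1.23014543e+00, -1.93971634e+01,
        1.12073580e-02,  5.42400288e-03, -1.97581591e-05]), 'eef_pos': array([ 143.52257451, -633.39447956,  247.49255558]), 'tool_rot': array([-3.13984144e+00,  6.13108471e-06,  2.22777492e-01]), 'force': array([ 0.09721005,  0.82301043, -0.08651562]), 'torque': array([-3.70163120e-02, -2.78580687e-02, -7.55967277e-05]), 'gripper_force': 0.0, 'width': 85.67778415586169}
```

View pics/top0.png

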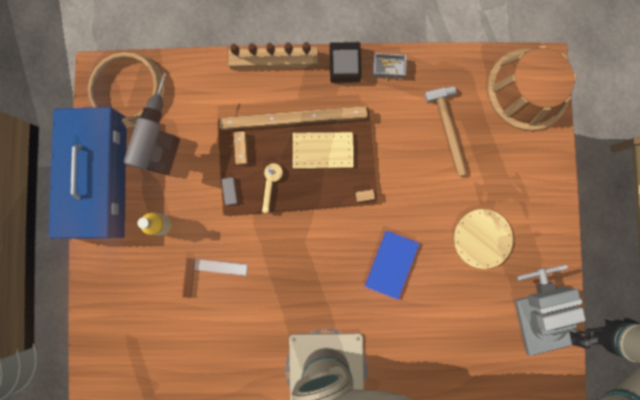

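View pics/side0.png

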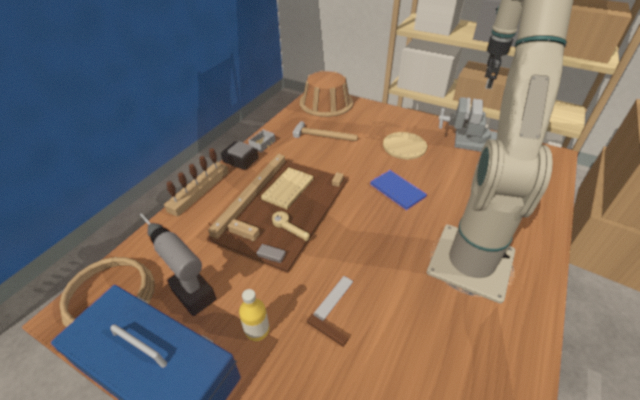

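The top view has the jig at about (297,160) with its fence along (293,118) and end stop at (240,147). The cam disc is at (273,172) and the lever end at (266,209). Candidates for the blank are the pale dotted rectangle on the jig (323,150), the blue rectangle (393,264) and the round base (484,239). I choose (323,150). Next is a close crop of it.

Run:
```python
from h import *
d=np.load("pics/top0.npy",allow_pickle=True).item()
c=d["img"][95:220,210:385,::-1]; cv2.imwrite("pics/c0.png",cv2.resize(c,None,fx=4.5,fy=4.5,interpolation=cv2.INTER_CUBIC))
```

```text
(no output)
```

View pics/c0.png

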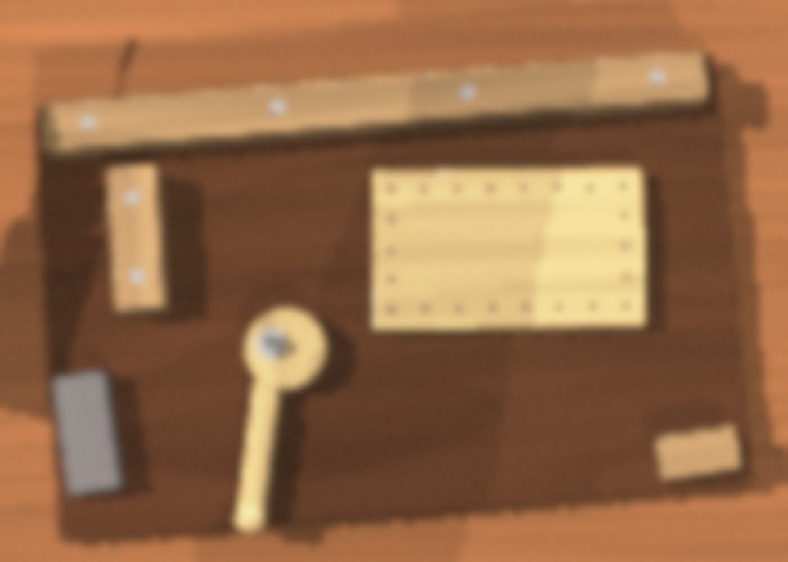

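The crop shows the blank, with its border of marks, at crop corners (371,169), (641,166), (647,327) and (372,329). The fence's front top edge runs (52,153)–(708,102). The stop's top is (106,168)–(165,305), the pivot bolt is at (272,343) and the lever end at (248,522).

```bash
cat > meas.py <<'E'
from h import *
d=np.load("pics/top0.npy",allow_pickle=True).item()
W=lambda x,y,z: px2world(d,(x+.5)/4.5-.5+210,(y+.5)/4.5-.5+95,z)[:2]
# jig fit from known points
obs=[((105,210),(52,153),45),((105,-210),(708,102),45),((135,210),(48,106),45),((135,-210),(703,56),45),
((90,170),(106,168),45),((90,140),(157,163),45),((0,140),(165,305),45),((0,170),(115,311),45),((-28,75),(272,343),51)]
A=np.array([o[0] for o in obs],float); B=np.array([W(*o[1],o[2]) for o in obs])
a=A-A.mean(0); b=B-B.mean(0)
th=np.arctan2((a[:,0]*b[:,1]-a[:,1]*b[:,0]).sum(),(a*b).sum())
R=np.array([[np.cos(th),-np.sin(th)],[np.sin(th),np.cos(th)]]); t=B.mean(0)-R@A.mean(0)
E
python3 - <<'E'
from meas import *
print("th",th,"t",t,"\nres",(B-(A@R.T+t)).round(1).tolist())
J=lambda p:R.T@(p-t)
bl=np.array([W(*p,33) for p in((371,169),(641,166),(647,327),(372,329))])
print("blank world",bl.round(1).tolist(),bl.mean(0)); print("blank jig",[J(p).round(1).tolist() for p in bl],J(bl.mean(0)))
print([np.linalg.norm(bl[i]-bl[i-1]).round(1) for i in range(4)])
le=J(W(248,522,36)); print("lever jig",le,"angle",np.degrees(np.arctan2(le[1]-75,le[0]+28)),np.hypot(le[1]-75,le[0]+28))
print("offcut",[J(W(*p,38)).round(1).tolist() for p in((655,437),(737,425),(742,466),(662,480))])
print("case",[J(W(*p,36)).round(1).tolist() for p in((53,377),(105,370),(122,487),(70,495))])
for p in((55,55),(-28,75),(55,-60)): print(p,R@p+t)
E
```

```text
th 0.05607985406246416 t [593.67238254  75.39703529] 
res [[-1.5, -4.0], [-0.0, 1.5], [-1.1, -2.9], [-0.3, 2.2], [0.9, 2.4], [1.7, 0.1], [1.2, 0.1], [-0.4, 1.6], [-0.5, -1.0]]
blank world [[673.5, 86.2], [672.5, -84.6], [569.7, -86.1], [571.3, 86.6]] [6.21744319e+02 5.55730890e-01]
blank jig [[80.3, 6.3], [69.7, -164.1], [-33.0, -159.9], [-21.7, 12.5]] [ 23.83291622 -76.29709425]
[np.float64(102.2), np.float64(170.8), np.float64(102.8), np.float64(172.7)]
lever jig [-137.48194896   97.50599382] angle 168.38364148247067 111.77127048977773
offcut [[-102.9, -159.1], [-99.1, -210.7], [-124.9, -211.7], [-130.0, -161.4]]
case [[-37.7, 214.6], [-35.7, 181.5], [-110.0, 175.0], [-112.7, 207.9]]
(55, 55) [645.50314356 133.39334735]
(-28, 75) [561.5126155  148.70971758]
(55, -60) [651.94894691  18.57413459]
```

Request:
{"method": "send_rows", "body": {"series": [[60,[0.5,0.81,0],[0,0,-0.24]],[60,[0.5,0.81,0],[0,0,-0.24]],[60,[0.5,0.81,0],[0,0,-0.24]],[60,[0.5,0.81,0],[0,0,-0.24]],[60,[0.5,0.81,0],[0,0,-0.24]],[60,[0.5,0.81,0],[0,0,-0.24]],[60,[0.5,0.81,0],[0,0,-0.24]],[60,[0.5,0.81,0],[0,0,-0.24]]]}}

```text
clock: 1.1
eef_pos: [384.3, -243.5, 248.3]
tool_rot: [3.142, -0.0, 0.054]
force: [1.1, -0.0, 0.0]
width: 59.9
gripper_force: 0.0
```

Request:
{"method": "send_rows", "body": {"series": [[60,[0.5,0.81,0],[0,0,0]],[60,[0.5,0.81,0],[0,0,0]],[60,[0.5,0.81,-0.3],[0,0,0]],[60,[0.5,0.81,-0.5],[0,0,0]],[60,[0,0,0],[0,0,0]]]}}

```text
clock: 1.72
eef_pos: [503.2, -46.9, 199.0]
tool_rot: [-3.139, 0.003, 0.064]
force: [-1.3, -0.5, 0.8]
width: 59.9
gripper_force: 0.0
```

Request:
{"method": "send_rows", "body": {"series": [[60,[0.25,0.36,0],[0,0,0]],[60,[0.25,0.36,-0.5],[0,0,0]],[60,[0,0,-0.8],[0,0,0]],[60,[0,0,-0.8],[0,0,0]],[60,[0,0,-0.4],[0,0,0]],[60,[0,0,0],[0,0,0]],[60,[0,0,0],[0,0,0]]]}}

```text
clock: 2.6
eef_pos: [533.3, -9.7, 52.2]
tool_rot: [3.141, -0.001, 0.054]
force: [-1.1, 0.1, 0.7]
width: 59.6
gripper_force: 0.0
```

Request:
{"method": "send_rows", "body": {"series": [[60,[0,0.05,-0.08],[0,0,0]],[60,[0,0,-0.07],[0,0,0]],[60,[0,0,0],[0,0,0]],[60,[0,0,0],[0,0,0]]]}}

```text
clock: 3.1
eef_pos: [532.8, -6.1, 42.4]
tool_rot: [3.142, -0.0, 0.055]
force: [-0.8, 0.0, -0.9]
width: 59.9
gripper_force: 0.0
```

Run:
```python
from h import *
d=get_image("side"); c=d["img"][130:280,200:400,::-1]; cv2.imwrite("pics/s1.png",cv2.resize(c,None,fx=4,fy=4,interpolation=cv2.INTER_CUBIC))
s=sensors.read_state(); print(s["eef_pos"],s["force"],s["tool_rot"])
```

```text
[532.77698509  -6.10062592  42.35993354] [0.26783878 0.1121957  0.10445961] [ 3.14150735e+00 -1.93921516e-04  5.52410909e-02]
```

View pics/s1.png

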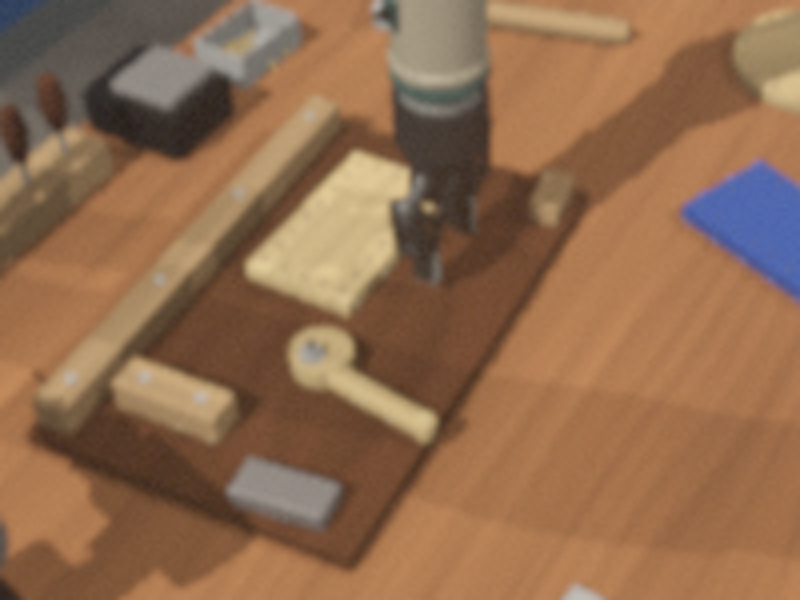

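The left fingertip is at crop (430,280), near the board and clear of the blank and lever. I'll lower it a little more, checking for contact.

Request:
{"method": "send_rows", "body": {"series": [[60,[0,0,-0.07],[0,0,0]],[60,[0,0,0],[0,0,0]],[60,[0,0,0],[0,0,0]]]}}

```text
clock: 3.52
eef_pos: [532.6, -6.1, 37.9]
tool_rot: [-3.142, 0.0, 0.055]
force: [0.7, 0.5, 0.4]
width: 60.0
gripper_force: 0.0
```

Run:
```python
from meas import *
d=get_image("side")
for z in (18,22,26,30,34): print(z,px2world(d,200+430/4,130+280/4,z))
s=sensors.read_state(); print(s["eef_pos"],s["force"])
```

```text
18 [534.08602974  16.85514203  18.        ]
22 [531.84726825  20.48992101  22.        ]
26 [529.60850675  24.12469999  26.        ]
30 [527.36974525  27.75947897  30.        ]
34 [525.13098375  31.39425795  34.        ]
[532.72376615  -6.06487005  38.01604188] [ 0.00331317  0.21340067 -0.41011744]
```

Request:
{"method": "send_rows", "body": {"series": [[60,[0.1,0.006,-0.03],[0,0,0]],[60,[0.15,0.008,0],[0,0,0]],[60,[0.15,0.008,0],[0,0,0]],[60,[0.15,0.008,0],[0,0,0]],[60,[0.15,0.008,0],[0,0,0]],[60,[0,0,0],[0,0,0]]]}}

```text
clock: 4.32
eef_pos: [576.0, -3.6, 36.3]
tool_rot: [-3.142, -0.002, 0.055]
force: [-0.1, -0.1, -0.4]
width: 60.2
gripper_force: 0.0
```

Request:
{"method": "send_rows", "body": {"series": [[60,[0.08,0.005,0],[0,0,0]],[60,[0.08,0.005,0],[0,0,0]],[60,[0,0,0],[0,0,0]]]}}

```text
clock: 4.7
eef_pos: [585.0, -3.1, 36.3]
tool_rot: [-3.142, -0.001, 0.055]
force: [-0.5, 0.4, 0.1]
width: 59.9
gripper_force: 0.0
```

Request:
{"method": "send_rows", "body": {"series": [[60,[0.05,0.003,0],[0,0,0]],[60,[0.05,0.003,0],[0,0,0]],[60,[0,0,0],[0,0,0]]]}}

```text
clock: 5.08
eef_pos: [590.9, -2.8, 36.3]
tool_rot: [3.142, -0.001, 0.055]
force: [0.1, 0.3, 0.3]
width: 59.8
gripper_force: 0.1
```

Run:
```python
from h import *
s=sensors.read_state(); print(s["eef_pos"],s["force"])
a=get_image("top")["img"][95:220,210:385,::-1]; cv2.imwrite("pics/t2.png",cv2.resize(a,None,fx=4.5,fy=4.5,interpolation=cv2.INTER_CUBIC))
```

```text
[590.86546133  -2.78371534  36.27291886] [0.0952528  0.30354306 0.33228681]
```

View pics/t2.png

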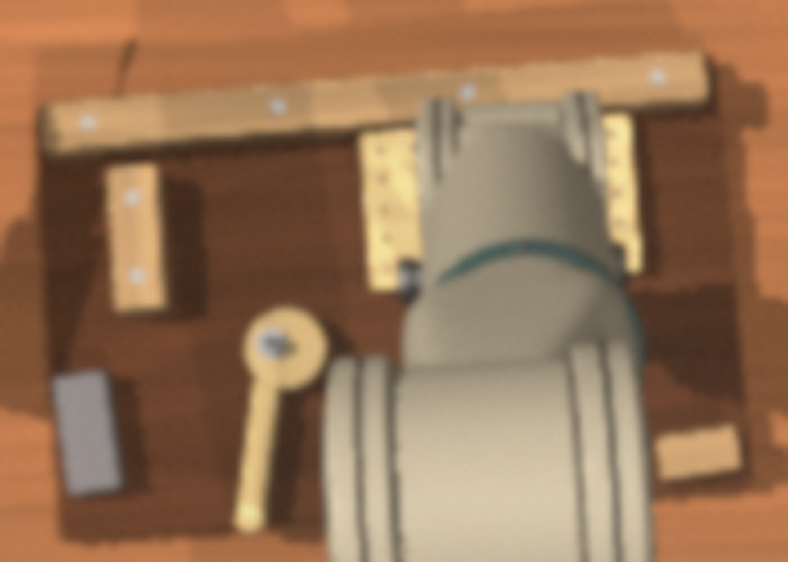

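The blank's left edge is now at (360,132)–(372,290). It is square to the fence and almost touching it, so I'll keep pushing in small steps until there is force.

Request:
{"method": "send_rows", "body": {"series": [[60,[0.04,0.002,0],[0,0,0]],[60,[0.04,0.002,0],[0,0,0]],[60,[0,0,0],[0,0,0]]]}}

```text
clock: 5.5
eef_pos: [593.9, -2.7, 36.1]
tool_rot: [3.141, 0.003, 0.055]
force: [-5.1, -0.4, 3.4]
width: 60.0
gripper_force: 2.4
```

Request:
{"method": "send_rows", "body": {"series": [[60,[0.03,0.002,0],[0,0,0]],[60,[0.03,0.002,0],[0,0,0]],[60,[0,0,0],[0,0,0]]]}}

```text
clock: 5.88
eef_pos: [594.1, -2.7, 35.8]
tool_rot: [3.141, 0.009, 0.055]
force: [-11.2, -1.1, 8.5]
width: 60.2
gripper_force: 5.5
```

Request:
{"method": "send_rows", "body": {"series": [[60,[-0.3,-0.02,0.05],[0,0,0]],[60,[-0.3,0,0.3],[0,0,0]],[40,[0,0,0.8],[0,0,1]],[40,[0,-0.3,0.4],[0,0,1]],[40,[0.2,-0.5,0],[0,0,1]],[40,[0.4,-0.5,0],[0,0,1]],[40,[0.6,-0.5,0],[0,0,1]],[40,[0.4,-0.4,0],[0,0,1]]]}}

```text
clock: 6.88
eef_pos: [661.6, -137.4, 129.7]
tool_rot: [3.139, -0.003, 0.58]
force: [0.9, -0.4, -0.0]
width: 40.1
gripper_force: 0.0
```

Request:
{"method": "send_rows", "body": {"series": [[40,[0,0,0],[0,0,1]],[40,[0,0,0],[0,0,1]],[40,[0,0,0],[0,0,1]],[40,[0,0,0],[0,0,1]],[40,[0,0,0],[0,0,1]],[40,[0,0,0],[0,0,1]],[40,[0,0,0],[0,0,1]],[40,[0,0,0],[0,0,1]]]}}

```text
clock: 7.88
eef_pos: [660.1, -135.7, 129.5]
tool_rot: [3.139, -0.001, 1.279]
force: [-0.1, 1.1, 0.1]
width: 40.0
gripper_force: 0.0
```

Request:
{"method": "send_rows", "body": {"series": [[40,[0,0,0],[0,0,1]],[40,[0,0,0],[0,0,1]],[40,[0,0,0],[0,0,1]],[40,[0,0,0],[0,0,1]],[40,[0,0,0],[0,0,0]],[40,[0,0,0],[0,0,0]]]}}

```text
clock: 8.62
eef_pos: [659.3, -135.7, 129.3]
tool_rot: [3.14, -0.0, 1.624]
force: [0.4, -0.1, -0.6]
width: 40.0
gripper_force: 0.0
```

Run:
```python
from h import *
s=sensors.read_state(); print(s["qpos"],s["force"],s["eef_pos"],s["tool_rot"])
a=get_image("top")["img"][95:220,210:385,::-1]; cv2.imwrite("pics/t3.png",cv2.resize(a,None,fx=4.5,fy=4.5,interpolation=cv2.INTER_CUBIC))
```

```text
[ 0.41100694  0.82948285 -0.44733846  1.54116999  0.43072565  0.8689643
 -0.13692211] [ 0.35813422 -0.05467774 -0.60741853] [ 659.25726304 -135.67179642  129.30671326] [ 3.14039937e+00 -3.43354801e-05  1.62416531e+00]
```

View pics/t3.png

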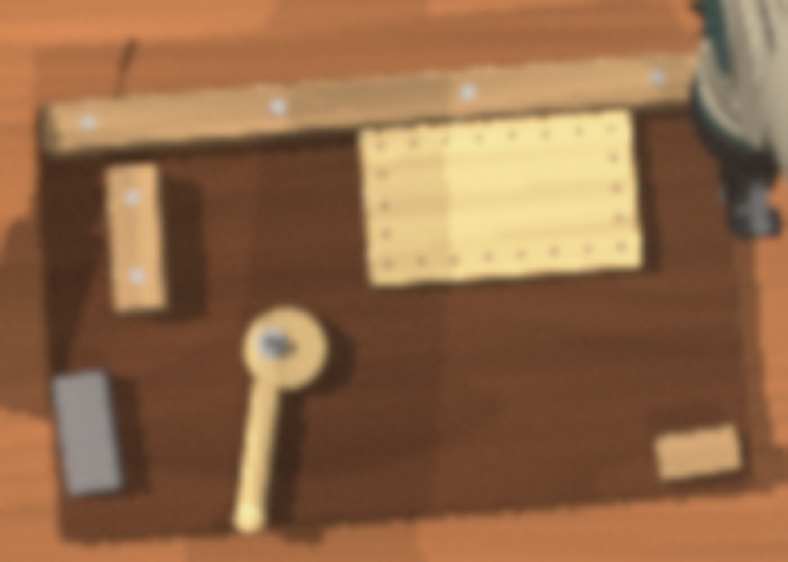

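The blank is flush and square to the fence: top corners (360,132), (631,112), (641,270), (372,287). The gripper is to its right. Now I'll lower it and push along +y.

Request:
{"method": "send_rows", "body": {"series": [[40,[0,0,-0.5],[0,0,0]],[40,[0,0,-0.6],[0,0,0]],[40,[0,0,-0.3],[0,0,0]],[40,[0,0,-0.12],[0,0,0]],[40,[0,0,0],[0,0,0]],[40,[0,0,0],[0,0,0]]]}}

```text
clock: 9.43
eef_pos: [659.7, -135.6, 39.4]
tool_rot: [3.139, 0.0, 1.626]
force: [0.6, 0.4, 0.9]
width: 40.1
gripper_force: 0.0
```

Request:
{"method": "send_rows", "body": {"series": [[40,[-0.011,0.2,-0.04],[0,0,0]],[40,[-0.011,0.2,0],[0,0,0]],[40,[-0.011,0.2,0],[0,0,0]],[40,[-0.008,0.15,0],[0,0,0]],[40,[-0.008,0.15,0],[0,0,0]],[40,[-0.008,0.15,0],[0,0,0]],[40,[-0.008,0.15,0],[0,0,0]],[40,[-0.008,0.15,0],[0,0,0]]]}}

```text
clock: 10.42
eef_pos: [654.3, -54.3, 35.7]
tool_rot: [-3.142, 0.0, 1.626]
force: [-0.1, -3.8, 3.7]
width: 39.6
gripper_force: 1.3
```

Request:
{"method": "send_rows", "body": {"series": [[40,[-0.008,0.15,0],[0,0,0]],[40,[-0.008,0.15,0],[0,0,0]],[40,[-0.008,0.15,0],[0,0,0]],[40,[-0.008,0.15,0],[0,0,0]],[40,[-0.008,0.15,0],[0,0,0]],[40,[-0.008,0.15,0],[0,0,0]],[40,[-0.008,0.15,0],[0,0,0]],[40,[0,0,0],[0,0,0]]]}}

```text
clock: 11.42
eef_pos: [650.8, 10.8, 35.5]
tool_rot: [3.141, -0.002, 1.628]
force: [-0.8, -0.4, 0.8]
width: 39.9
gripper_force: 0.0
```

Request:
{"method": "send_rows", "body": {"series": [[40,[-0.006,0.1,0],[0,0,0]],[40,[-0.006,0.1,0],[0,0,0]],[40,[-0.006,0.1,0],[0,0,0]],[40,[0,0,0],[0,0,0]]]}}

```text
clock: 11.92
eef_pos: [649.9, 27.9, 35.7]
tool_rot: [3.141, -0.001, 1.627]
force: [0.4, -0.0, 0.2]
width: 40.1
gripper_force: 0.0
```

Request:
{"method": "send_rows", "body": {"series": [[40,[-0.003,0.05,0],[0,0,0]],[40,[-0.003,0.05,0],[0,0,0]],[40,[0,0,0],[0,0,0]]]}}

```text
clock: 12.3
eef_pos: [649.5, 32.8, 35.7]
tool_rot: [3.142, -0.0, 1.626]
force: [0.5, 0.5, -0.3]
width: 39.8
gripper_force: 0.0
```

Request:
{"method": "send_rows", "body": {"series": [[40,[-0.003,0.05,0],[0,0,0]],[40,[-0.002,0.04,0],[0,0,0]],[40,[0,0,0],[0,0,0]]]}}

```text
clock: 12.68
eef_pos: [649.2, 37.7, 35.7]
tool_rot: [-3.142, 0.0, 1.626]
force: [-0.9, -1.7, 1.5]
width: 39.7
gripper_force: 0.9
```

Request:
{"method": "send_rows", "body": {"series": [[40,[-0.001,0.03,0],[0,0,0]],[40,[0,0,0],[0,0,0]]]}}

```text
clock: 12.92
eef_pos: [649.3, 37.8, 35.7]
tool_rot: [-3.141, 0.002, 1.625]
force: [-0.6, -5.0, 1.4]
width: 40.0
gripper_force: 2.5
```

Run:
```python
from h import *
s=sensors.read_state(); print(s["force"],s["eef_pos"],s["tool_rot"])
a=get_image("top")["img"][95:220,210:385,::-1]; cv2.imwrite("pics/t4.png",cv2.resize(a,None,fx=4.5,fy=4.5,interpolation=cv2.INTER_CUBIC))
```

```text
[-0.60340867 -4.98465623  1.3824839 ] [649.25579861  37.79266738  35.68433504] [-3.14131453e+00  2.44072963e-03  1.62526881e+00]
```

View pics/t4.png

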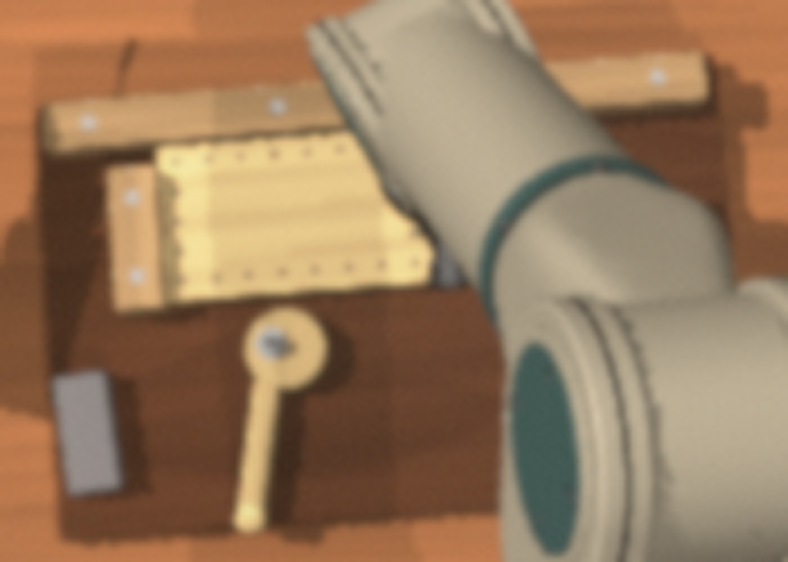

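The blank is against the stop, its left end at (157,150)–(175,303), and the force rose. Next I'll back off, lift and go to the lever's far side, and compute the lever arc.

Request:
{"method": "send_rows", "body": {"series": [[40,[0.01,-0.2,0.03],[0,0,0]],[40,[0,-0.1,0.3],[0,0,0]],[0,[0,0,0.8],[0,0,0]],[0,[0,0,0.7],[0,0,0]],[0,[-0.4,0,0],[0,0,0]],[0,[-0.7,0.2,0],[0,0,0]],[0,[-0.7,0.5,0],[0,0,0]],[0,[-0.5,0.7,0],[0,0,0]]]}}

```text
clock: 13.98
eef_pos: [510.5, 105.6, 146.8]
tool_rot: [3.141, -0.0, 1.624]
force: [0.9, 0.9, 0.4]
width: 0.0
gripper_force: 0.0
```

Run:
```python
from meas import *
s=sensors.read_state(); print(s["eef_pos"],s["width"],s["force"])
def P(deg,r=85):
    f=np.radians(deg); u=np.array([np.cos(f),np.sin(f)]); t_=np.array([-u[1],u[0]])
    off=8+14.5*abs(t_[0])+10*abs(t_[1]); return R@(np.array([-28,75])+r*u-off*t_)+t
print("above",R@np.array([-111,124])+t)
prev=None
for a in [168.4]+list(np.arange(174,271,6)):
    p=P(a); print(a,p.round(1), None if prev is None else ((p-prev)/60).round(3)); prev=p
```

```text
[510.46971245 105.5966688  146.75470321] 0.026910903137847452 [0.94926282 0.86984967 0.39898454]
above [475.89662399 192.98049799]
168.4 [480.4 181.6] None
174 [477.6 172.3] [-0.048 -0.155]
180 [475.6 161.9] [-0.032 -0.173]
186 [474.5 154.3] [-0.019 -0.127]
192 [474.  146.5] [-0.008 -0.131]
198 [474.3 138.5] [ 0.005 -0.134]
204 [475.4 130.3] [ 0.018 -0.136]
210 [477.3 122.2] [ 0.032 -0.136]
216 [480.1 114. ] [ 0.047 -0.135]
222 [483.8 106.1] [ 0.062 -0.133]
228 [488.4  98.4] [ 0.077 -0.128]
234 [494.   91.1] [ 0.092 -0.121]
240 [500.4  84.3] [ 0.107 -0.113]
246 [507.7  78.2] [ 0.122 -0.102]
252 [515.8  72.9] [ 0.135 -0.089]
258 [524.6  68.4] [ 0.146 -0.074]
264 [533.9  65. ] [ 0.157 -0.058]
270 [543.8  62.6] [ 0.165 -0.039]
```

Request:
{"method": "send_rows", "body": {"series": [[0,[-0.2,0.7,0],[0,0,0]],[0,[-0.3,0.75,0],[0,0,0]],[0,[0,0,0],[0,0,0]],[0,[0,0,-0.6],[0,0,0]],[0,[0,0,-0.7],[0,0,0]],[0,[0,0,-0.3],[0,0,0]],[0,[0,0,0],[0,0,0]],[0,[0,0,0],[0,0,0]]]}}

```text
clock: 14.98
eef_pos: [482.7, 192.6, 50.6]
tool_rot: [3.14, -0.001, 1.625]
force: [0.4, 0.3, 0.6]
width: 0.1
gripper_force: 0.0
```

Request:
{"method": "send_rows", "body": {"series": [[0,[0,0,-0.1],[0,0,0]],[0,[0,0,-0.06],[0,0,0]],[0,[-0.04,-0.1,0],[0,0,0]],[0,[-0.04,-0.1,0],[0,0,0]],[0,[-0.03,-0.1,0],[0,0,0]],[0,[0,0,0],[0,0,0]]]}}

```text
clock: 15.72
eef_pos: [475.2, 174.0, 40.0]
tool_rot: [-3.142, 0.0, 1.625]
force: [0.4, -0.1, 0.4]
width: 0.1
gripper_force: 0.0
```

Request:
{"method": "send_rows", "body": {"series": [[0,[0,-0.15,0],[0,0,0]],[0,[0,-0.15,0],[0,0,0]],[0,[0,-0.13,0],[0,0,0]],[0,[0,-0.13,0],[0,0,0]]]}}

```text
clock: 16.23
eef_pos: [475.9, 140.8, 40.0]
tool_rot: [3.14, -0.001, 1.626]
force: [0.5, 2.1, 0.8]
width: 0.0
gripper_force: 0.9
```

Run:
```python
from h import *
a=get_image("side")["img"][130:280,200:400,::-1]; cv2.imwrite("pics/s5.png",cv2.resize(a,None,fx=4,fy=4,interpolation=cv2.INTER_CUBIC))
```

```text
(no output)
```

View pics/s5.png

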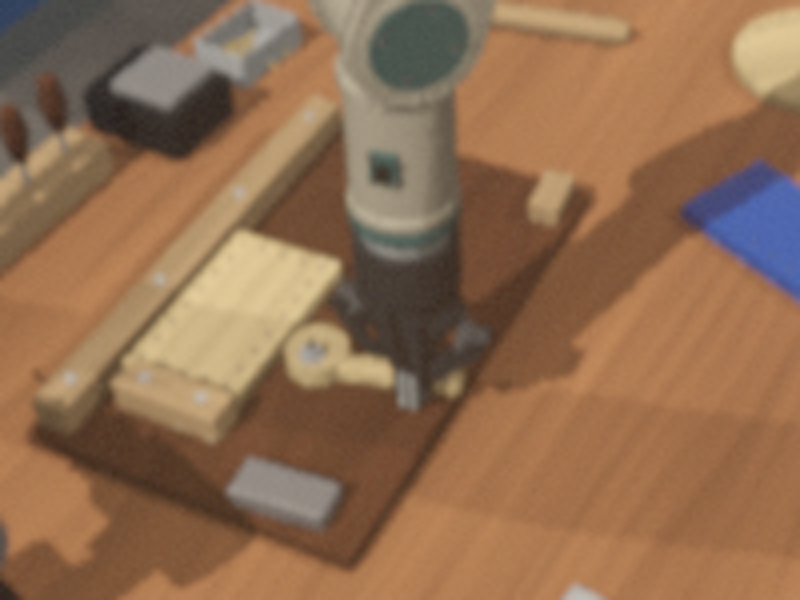

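The fingers, tip at (408,400), are turning the lever, and the blank still sits against the stop and fence. I'll continue along the arc.

Request:
{"method": "send_rows", "body": {"series": [[0,[0.01,-0.13,0],[0,0,0]],[0,[0.03,-0.136,0],[0,0,0]],[0,[0.047,-0.135,0],[0,0,0]],[0,[0.062,-0.133,0],[0,0,0]],[0,[0.077,-0.128,0],[0,0,0]],[0,[0.092,-0.121,0],[0,0,0]],[0,[0.107,-0.113,0],[0,0,0]]]}}

```text
clock: 17.15
eef_pos: [500.8, 86.6, 39.8]
tool_rot: [-3.141, 0.0, 1.626]
force: [-0.8, 2.4, -0.3]
width: 0.2
gripper_force: 0.9
```

Request:
{"method": "send_rows", "body": {"series": [[0,[0.122,-0.102,0],[0,0,0]],[0,[0.135,-0.089,0],[0,0,0]],[0,[0.146,-0.074,0],[0,0,0]],[0,[0,0,0],[0,0,0]]]}}

```text
clock: 17.65
eef_pos: [525.7, 70.4, 39.8]
tool_rot: [3.141, 0.001, 1.625]
force: [0.3, 0.1, -0.5]
width: 0.4
gripper_force: 0.0
```

Request:
{"method": "send_rows", "body": {"series": [[0,[0.12,-0.04,0],[0,0,0]],[0,[0.1,-0.03,0],[0,0,0]],[0,[0,0,0],[0,0,0]]]}}

```text
clock: 18.02
eef_pos: [536.2, 68.0, 39.5]
tool_rot: [-3.138, -0.0, 1.627]
force: [-5.7, 2.9, 1.4]
width: 0.1
gripper_force: 2.7
```

Request:
{"method": "send_rows", "body": {"series": [[0,[0.06,-0.01,0],[0,0,0]],[0,[0.06,0,0],[0,0,0]],[0,[0,0,0],[0,0,0]]]}}

```text
clock: 18.4
eef_pos: [541.2, 67.4, 39.4]
tool_rot: [-3.134, 0.0, 1.628]
force: [-8.2, 3.5, 6.3]
width: 0.2
gripper_force: 4.9
```

Request:
{"method": "send_rows", "body": {"series": [[0,[0.06,0,0],[0,0,0]],[0,[0.05,0,0],[0,0,0]],[0,[0,0,0],[0,0,0]]]}}

```text
clock: 18.77
eef_pos: [546.2, 66.9, 39.2]
tool_rot: [-3.131, 0.001, 1.628]
force: [-12.3, 3.1, 6.8]
width: -0.1
gripper_force: 6.0
```

Request:
{"method": "send_rows", "body": {"series": [[0,[0.05,0,0],[0,0,0]],[0,[0.05,0,0],[0,0,0]],[0,[0,0,0],[0,0,0]]]}}

```text
clock: 19.15
eef_pos: [546.8, 66.9, 38.9]
tool_rot: [-3.121, 0.003, 1.629]
force: [-23.1, 4.4, 15.9]
width: 0.1
gripper_force: 11.7
```

That is the end stop: 6 mm commanded gave 0.6 mm of motion. I'll retract and look.

Request:
{"method": "send_rows", "body": {"series": [[0,[-0.3,0,0],[0,0,0]],[0,[-0.4,0,0.05],[0,0,0]],[0,[0,0,0.6],[0,0,0]],[0,[0,0,0.9],[0,0,0]],[0,[0,-0.7,0.5],[0,0,0]],[0,[0,-1,0],[0,0,0]],[0,[0,-1,0],[0,0,0]],[0,[0,-1,0],[0,0,0]]]}}

```text
clock: 20.15
eef_pos: [516.3, -158.1, 163.4]
tool_rot: [3.14, 0.001, 1.626]
force: [-0.1, -0.0, -0.6]
width: -0.1
gripper_force: 0.0
```

Request:
{"method": "send_rows", "body": {"series": [[0,[0,-1,0],[0,0,0]],[0,[0,-1,0],[0,0,0]],[0,[0,0,0],[0,0,0]],[0,[0,0,0],[0,0,0]]]}}

```text
clock: 20.65
eef_pos: [515.9, -275.5, 162.8]
tool_rot: [3.141, -0.0, 1.625]
force: [-0.9, 0.4, -0.3]
width: -0.0
gripper_force: 0.0
```

Run:
```python
from h import *
s=sensors.read_state(); print(s["force"],s["eef_pos"])
a=get_image("top")["img"][95:220,210:385,::-1]; cv2.imwrite("pics/t6.png",cv2.resize(a,None,fx=4.5,fy=4.5,interpolation=cv2.INTER_CUBIC))
```

```text
[-0.88734932  0.35890837 -0.27589429] [ 515.85706939 -275.5144055   162.81279243]
```

View pics/t6.png

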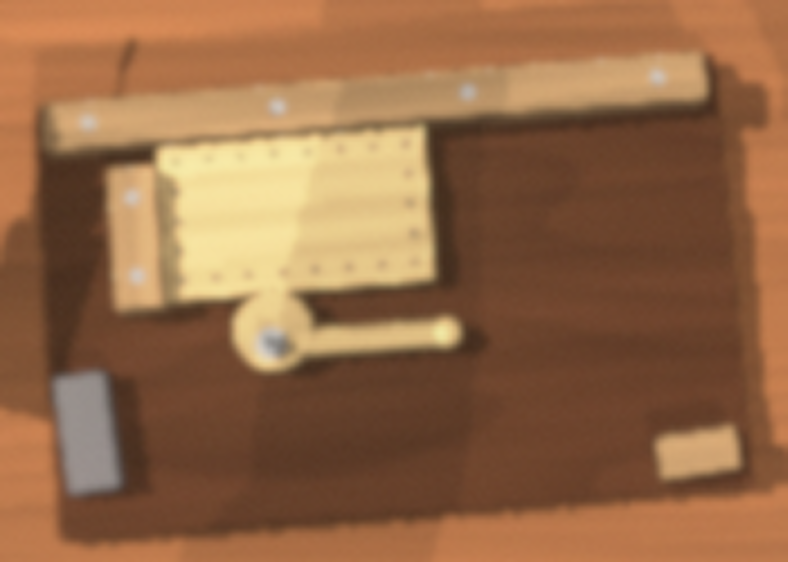

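The blank is flush with the fence and stop, with right corners at (427,125) and (436,280). The disc presses on its near edge, the lever lies along −y with its end at (446,332), and the offcut and bit case have not moved. I'll check the angle, then hand in.

Run:
```python
from meas import *
J=lambda p:R.T@(p-t)
le=J(W(446,332,36)); print(np.degrees(np.arctan2(le[1]-75,le[0]+28))%360)
print([J(W(*p,33)).round(1).tolist() for p in((427,125),(436,280))])
if abs(np.degrees(np.arctan2(le[1]-75,le[0]+28))%360-270)<4: print(ctrl.finish_job())
```

```text
270.29051229484156
[[106.0, -31.0], [6.4, -29.8]]
the job is handed in; nothing more can be done
None
```

The base was pushed, without being picked up, until it sat flat and square against the back fence and the end stop. The cam lever was then pushed to its end (270.3° measured, 270° expected), clamping the base there. The offcut and bit case were not disturbed, and the job is handed in.

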